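Hold the scroll winder's tensioner back past its catch

ROBOT

A 6-joint arm with a two-finger parallel gripper is mounted at the origin on the work surface. World frame = base frame: x ahead of the robot, y to its left, z up, the work surface at z = 0. Lengths are in mm, angles in rad, forces in N, time in s.
With the tool pointing down it reaches from about 400 to 925 mm from the base axis. Payload 12.5 kg.
Tool frame: the origin (TCP) lies between the finger pads; the fingertips stand 25 mm ahead of it and the grasp point (between the pads) lies 6 mm ahead of it (ctrl.tips_ahead is the distance from the TCP to the fingertips, in mm); z points along the fingers, y is the line along which they close (so a half turn about z gives the same grasp; the last joint's range is limited). The gripper opens to 95 mm and grips with 3 to 60 N. Pads are 20 mm wide; open, the fingers measure 119 mm over their backs; the gripper's body (75 mm by 180 mm) begins 59 mm behind the grasp point.
Start: joints at [-1.429, 0.491, 1.559, -0, 1.092, -0.106], TCP at [153.317, -605.919, 239.661] pointing down, gripper open.
Joint ranges: [-3.1, 3.1], [-0.84, 2.19], [0.05, 2.79], [-1.13, 4.28], [0.06, 2.93], [-2.69, 2.69]. Speed limits (rad/s): [2.22, 2.22, 2.79, 3.14, 3.14, 3.14].

INTERFACE

Orientations are given as [roll, pitch, yaw] about the fixed x, y, z axes, in that order (R = Rz(yaw) Ry(pitch) Rx(roll)).
In Python, from bench import ctrl, vision gives the robot as it stands.
- The arm moves only by the shell command python3 -m crank 'ROWS' [FORCE]. ROWS is JSON, a list of rows, each a list of 7 numbers: the shift along the tool's x, y, z in m, then the turn, a rotation vector about the tool's x, y, z in degrees, then the finger opening in m, from 0 to 0.0951. A call has 1 to 20 rows; each row is the pose to reach, as a shift and turn from the pose commanded when the call began, along the tool's axes at that moment; what a row does not reach only later rows make up. A row lasts 1/8 s, in which the tool goes at most 62.5 mm and 10.7 degrees, less where a joint would pass 70% of its speed; a pose out of reach is approached as far as the arm can. A call with a gripper value outside its range is refused whole. The fingers move at their own pace and stop on an object; FORCE is the grip in N (left out, the last holds). Time passes only in rows, so rows that repeat a pose let the fingers close. It gives the time, the measured TCP pose, the force, the opening and the grip force at its end, in the units of the state.
- ctrl.read_state(): the state, without advancing time (a new reading comes with each control period).
- vision.grab_frame(name): name is "side" or "top"; returns a dict with "img" (400x640x3 uint8, red, green, blue), "vertical_fov" (degrees; the focal length in pixels is half the picture's height over the tangent of half this angle, whatever the lens; pixels are square), "cx", "cy" (the principal point, pixels), "extrinsics" (4x4, takes a point from world to camera coordinates). Camera axes: x right, y down, z forward; pixel columns grow to the right and rows downward; lengths in mm; the calibration is good to about 2 mm. A picture is of the moment at which its call begins. There is no depth.
- ctrl.sign_off(): hands the job in; it is judged then, once.
The state is a dict: "time_s": time; "joint_positions": joint angles; "joint_velocities": joint speeds; "effort": joint torques, N m; "tcp_pos": TCP position; "tool_rot": TCP orientation; "ft_force": force on the tool from outside, world axes, zero at the start; "torque": the same for the moment, N m; "grip_width": finger opening in mm; "finger_force": force on a finger pad.
Only numpy, scipy, OpenCV 4.12 (cv2) and the standard library are available. Lean on these libraries where they do the work, as an engineer would, in place of code of your own. Each camera call takes 0.05 s, during which the arm holds its last target. There are 200 camera calls.

TASK

I want to drop a fresh roll onto the scroll winder. First, with the sprung tensioner arm still at rest, slide the red-knobbed catch under the yellow bridge until it is fully home; then push the arm back by its orange idler block, past the click of the catch, until its white pointer stands over the green part of the scale, and finish while still holding it there by the orange block with your fingers, so that neither the catch nor anything else carries it. Do not run the arm on deep into the red, and leave the other things on the bench where they are.

Things in the scene. Friction and masses are not known exactly. Their poses are not given: they have to be found in the camera images.
- winder: the scroll winder: fixed green plate 300 x 320 mm, 12 mm thick, carrying all the mechanisms. Origin on the table under it, 20 mm to the -y side of the plate's centre; z up, its x points away from the robot (yaw within 0.4 rad).
- bridge_top (a point): centre of the top of the yellow bridge over the catch's rails: 40 mm along the winder's x, 72 mm along y, top 48 mm above the table, fixed on the winder
- roll_seat (a point): top of the stub of the bare roll seat: steel disc, radius 35 mm, stub radius 9 mm and 35 mm above the table, fixed on the winder, in front of the arm
- pawl_slider (a joint): travel of the catch (steel slider 38 mm wide, top 32 mm above the table, with a red knob) along the winder's +x, under the bridge: starts between 0 and 0.02 m, 0.05 m is fully home against its end stop. It slides stiffly (about 6 N), stays where it is left, and carries a sprung brass nose that meets the arm's hub when home.
- knob_top (a point): centre of the top of the catch's red knob: upright cylinder, 24 mm in diameter, 41 mm tall, its top 85 mm above the table; thinner 14 mm neck below. Moves with the catch; at home it is 25 mm clear of the bridge.
- tensioner (a joint): turn of the tensioner arm (grey bar, top 52 mm above the table) about its upright pivot, clockwise seen from above as it is pushed back; 0 at rest, hard stop at 0.85 rad. With the catch home, the brass tooth on its hub clicks past at about 0.42 rad and would fall back onto the catch at about 0.39. Spring: about 2.5 N at the idler block at rest, 5.5 N at mid green, plus 1 to 2 N before the click.
- pointer (a point): tip of the arm's white pointer, 249 mm from the pivot, 45 mm above the table. It passes over the curved scale on the winder's plate: white below 0.47 rad, green from 0.47 to 0.63 rad, red from 0.63 rad
- pivot_axis (a point): the pivot axis of the tensioner arm, 55 mm above the table. Fixed on the winder.
- idler_block (a point): centre of the top of the orange idler block on the arm, 165 mm from the pivot: 44 mm along the arm, 30 mm thick in the pushing direction, 70 mm tall, underside 20 mm, top 90 mm above the table. A black roller, 26 mm wide, 60 mm high with its axle, sits 39 mm further out along the arm.
- push_face (a point): point on the flat front face of the orange idler block, the side to push on: middle of its width, 70 mm above the table, 20 mm below its top. x points out along the arm, y out of the face: push towards -y, square to the arm and turning with it. At rest that is 40 degrees to the left of the winder's x.
- spindle_nut: bystander: brass nut, 32 mm wide, 24 mm tall, standing on a corner of the winder's plate
- weight_a: bystander: dark wooden paperweight bar 45 x 170 x 32 mm, in front of the winder
- tape_measure: bystander: yellow tape measure 70 x 36 x 62 mm, to the right of the winder
- brush_rest: bystander: white porcelain brush rest 26 x 90 x 19 mm, to the left of the winder
- weight_b: bystander: dark wooden paperweight bar 45 x 170 x 32 mm, at a side of the table
- ink_stone: bystander: black ink stone 120 x 80 x 22 mm, at a side of the table

How it is judged (in metres and radians):
On the way, in this order (a step that is already met when the one before it is completed fails the run):
1. the catch is fully home (within 4 mm of its stop) with the arm still at rest (value of joint pawl_slider above 0.046 m and value of joint tensioner below 0.15 rad), for 0.2 s.
2. the arm has been pushed past the click, into the green, with the catch home (value of joint pawl_slider above 0.045 m and value of joint tensioner above 0.47 rad), for 0.2 s.
At the end, for the whole second after the job is handed in: The catch is home (0.045 m or more), the arm stands still in the green (0.47 to 0.63 rad, short of which the catch carries it), and the fingers bear on the orange idler block with more than 1.5 N, all through the last second (all of step 2 and value of joint tensioner below 0.63 rad and velocity of joint tensioner between -0.05 and 0.05 rad/s and contact force between the fingers and tensioner_c7 above 1.5 N); the arm keeps its last pose, push and grip.
It fails at once if the arm is run deep into the red (past 0.74 rad) (value of joint tensioner above 0.74 rad).
It fails at once if a bystander is moved more than 30 mm (distance of any of spindle_nut, weight_a, tape_measure, brush_rest, weight_b, ink_stone from where it was at the start of the episode above 0.03 m).
It also fails if it takes over 43 s, if anything falls off the work surface, if the arm or the gripper's body presses on something with over 40 N, if the wrist force passes 120 N, or if a joint passes its speed limit or range.

## Working session

There is one attempt and no reset: what is moved stays moved. The work goes in short steps, Python scripts to look and compute and a shell command to move; the robot and the scene stay as the last step left them, time stands still between calls to the robot, and variables do not carry over. Pictures are saved under pics/ and viewed, at most 10 in all, crops included, and the job is handed in when it is done.

```bash
mkdir -p pics; ls
python3 - <<'E'
from bench import ctrl, vision
import cv2,numpy as np
s=ctrl.read_state();print({k:np.round(v,3).tolist() for k,v in s.items()})
ims=[]
for n in ("side","top"):
    f=vision.grab_frame(n);np.savez(n+"0.npz",**f)
    print(n,f["vertical_fov"],f["cx"],f["cy"],np.round(f["extrinsics"],3).tolist(),[k for k in f])
    cv2.imwrite(f"pics/{n}0.png",f["img"][...,::-1])
E
```

```text
pics
{'time_s': 0.0, 'joint_positions': [-1.429, 0.492, 1.559, -0.0, 1.092, -0.106], 'joint_velocities': [0.001, 0.0, 0.0, 0.0, -0.001, 0.001], 'effort': [-0.0, -61.264, -25.819, 0.069, 0.048, -0.0], 'tcp_pos': [153.272, -605.699, 239.063], 'tool_rot': [-3.14, -0.0, 0.248], 'ft_force': [0.119, -0.052, 0.493], 'torque': [-0.004, 0.007, -0.002], 'finger_force': 0.0, 'grip_width': 95.153}
side 57.574849242112826 317.88556806215735 192.3327273094892 [[-0.967, -0.254, -0.022, 530.391], [-0.154, 0.654, -0.74, 157.779], [0.202, -0.712, -0.672, 844.786], [0.0, 0.0, 0.0, 1.0]] ['img', 'vertical_fov', 'cx', 'cy', 'extrinsics']
top 56.287757359608605 321.5281256467423 204.26641900502958 [[0.027, -1.0, 0.006, -16.014], [-0.997, -0.027, -0.073, 561.842], [0.073, -0.004, -0.997, 1093.533], [0.0, 0.0, 0.0, 1.0]] ['img', 'vertical_fov', 'cx', 'cy', 'extrinsics']
```

View pics/top0.png

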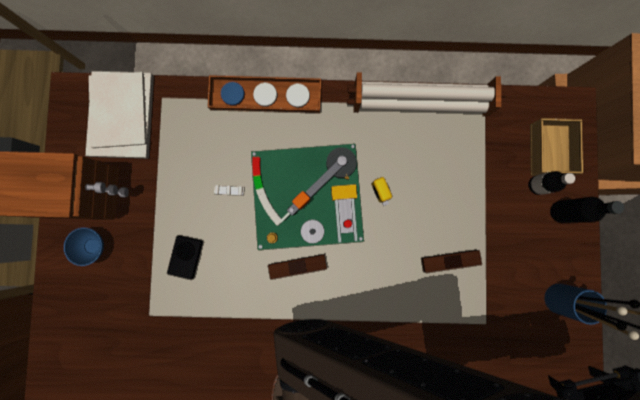

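View pics/side0.png

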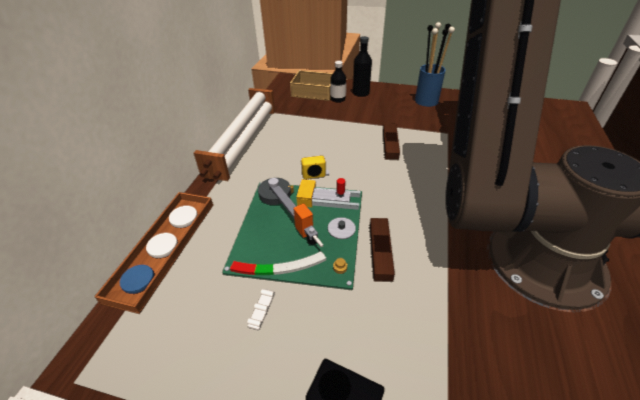

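The top view shows the plate at (252–362, 145–250), the pivot at (342,160), the orange block at (300,200), the pointer near (281,220), the bridge at (344,192) and the red knob at (348,224). The roll seat is at (312,231) and the nut at (272,238). The side view shows the same things: the knob at (341,187) and the block at (303,220). Next I measure them.

```bash
cat > h.py <<'E'
import numpy as np,cv2
from bench import vision
def load(n): return dict(np.load(n+"0.npz"))
def ray(f,p):
    fl=200/np.tan(np.radians(float(f["vertical_fov"]))/2);E=f["extrinsics"];R=E[:3,:3]
    d=R.T@np.array([(p[0]-f["cx"])/fl,(p[1]-f["cy"])/fl,1]);return -R.T@E[:3,3],d/np.linalg.norm(d)
def onz(f,p,z):
    o,d=ray(f,p);return o+d*(z-o[2])/d[2]
def two(f,p,g,q):
    (a,u),(b,v)=ray(f,p),ray(g,q)
    s=np.linalg.lstsq(np.c_[u,-v],b-a,rcond=None)[0];P,Q=a+s[0]*u,b+s[1]*v
    return (P+Q)/2,np.linalg.norm(P-Q)
def proj(f,X):
    fl=200/np.tan(np.radians(float(f["vertical_fov"]))/2);c=f["extrinsics"][:3,:3]@X+f["extrinsics"][:3,3]
    return c[:2]/c[2]*fl+[f["cx"],f["cy"]]
def mask(f,h0,h1,s,v,box):
    H=cv2.cvtColor(f["img"],cv2.COLOR_RGB2HSV);m=cv2.inRange(H,(h0,s,v),(h1,255,255))
    x0,y0,x1,y1=box;o=np.zeros_like(m);o[y0:y1,x0:x1]=m[y0:y1,x0:x1];return o
def big(m):
    c,_=cv2.findContours(m,cv2.RETR_EXTERNAL,cv2.CHAIN_APPROX_NONE);return max(c,key=cv2.contourArea)
E
python3 - <<'E'
from h import *
t,s=load("top"),load("side")
# plate
B=(235,130,380,260)
m=mask(t,60,90,90,30,B);m=cv2.morphologyEx(m,cv2.MORPH_CLOSE,np.ones((9,9)))
r=cv2.minAreaRect(big(m));P=np.array([onz(t,p,12) for p in cv2.boxPoints(r)]);print("plate",r,P.round(1).tolist())
print(np.linalg.norm(P-np.roll(P,1,0),axis=1))
for nm,h0,h1,sat,v,z in(("knob",0,4,180,90,85),("block",6,14,180,90,90),("bridge",21,30,150,120,48)):
    for f,box in((t,B if nm!="knob" else(320,205,370,245)),(s,(225,170,370,290))):
        m=mask(f,h0,h1,sat,v,box); 
        if nm=="knob" and f is s: m=mask(f,0,4,180,90,(325,170,360,205))
        c=big(m);print(nm,cv2.minAreaRect(c),cv2.boundingRect(c),"area",cv2.contourArea(c),"onz",onz(f,cv2.minAreaRect(c)[0],z).round(1))
out=[]
for f,(x,y,w,h) in((t,(245,140,125,115)),(s,(225,165,150,130))):
    c=f["img"][y:y+h,x:x+w,::-1];out.append(cv2.resize(c,(400,400*h//w),interpolation=cv2.INTER_CUBIC))
H=max(o.shape[0] for o in out);out=[cv2.copyMakeBorder(o,0,H-o.shape[0],0,0,cv2.BORDER_CONSTANT) for o in out]
cv2.imwrite("pics/crop0.png",np.hstack(out))
E
```

```text
plate ((306.64410400390625, 196.37353515625), (97.32786560058594, 105.22760772705078), 85.60128784179688) [[716.0, 218.5, 12.0], [749.7, -99.0, 12.0], [456.6, -127.1, 12.0], [424.5, 184.6, 12.0]]
[293.53635416 319.33334442 294.46098696 313.34328882]
knob ((347.5, 223.0), (6.0, 7.0), 90.0) (344, 220, 8, 7) area 32.5 onz [506.8 -74.8  85. ]
knob ((340.5, 185.5), (15.0, 7.0), 90.0) (337, 178, 8, 16) area 86.5 onz [500.9 -53.3  85. ]
block ((301.0, 199.5), (10.60660171508789, 14.849242210388184), 45.0) (293, 192, 17, 17) area 144.0 onz [568.8  57.   90. ]
block ((303.2970275878906, 219.97030639648438), (32.23920440673828, 16.915632247924805), 84.2894058227539) (294, 204, 19, 33) area 355.5 onz [557.6  89.   90. ]
bridge ((343.7379455566406, 191.35520935058594), (13.61945915222168, 24.332326889038086), 85.2363510131836) (332, 184, 25, 16) area 292.5 onz [599.5 -64.6  48. ]
bridge ((304.54132080078125, 191.86239624023438), (14.17582893371582, 27.585397720336914), 16.699243545532227) (297, 180, 18, 25) area 223.0 onz [596.6 -47.9  48. ]
```

View pics/crop0.png

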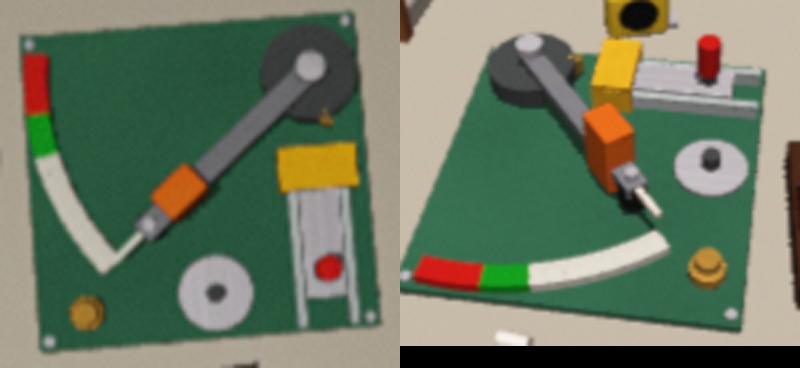

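Run:
```python
from h import *
t,s=load("top"),load("side")
T=lambda c:((c[0]+.5)/3.2-.5+245,(c[1]+.5)/3.2-.5+140)
S=lambda c:((c[0]-400+.5)/2.6667-.5+225,(c[1]+.5)/2.6667-.5+165)
pts=dict(knob=((331,267),(709,43),85),pivot=((311,66),(529,44),55),block=((180,193),(609,124),90),ptr=((105,268),(658,214),45),bridge=((318,166),(622,62),48),seat=((216,292),(711,155),35))
W={}
for k,(a,b,z) in pts.items():
    X,g=two(t,T(a),s,S(b));W[k]=onz(t,T(a),z);print(k,X.round(1),"gap",g.round(1),"top@z",W[k].round(1),"side@z",onz(s,S(b),z).round(1))
p=W["pivot"];print("block-pivot",np.linalg.norm((W["block"]-p)[:2]),"ptr",np.linalg.norm((W["ptr"]-p)[:2]))
for k in("block","ptr"):
    d=W[k]-p;print(k,"bearing",np.degrees(np.arctan2(d[1],d[0])))
y=0.10;ex=np.array([np.cos(y),np.sin(y)])
print("knob->bridge along x",(W["bridge"]-W["knob"])[:2]@ex, "lat",(W["bridge"]-W["knob"])[:2]@[-ex[1],ex[0]])
c=np.array([586.7,44.25]);o=c-20*np.array([-ex[1],ex[0]])
print("bridge in winder",[(W["bridge"][:2]-o)@ex,(W["bridge"][:2]-o)@[-ex[1],ex[0]]])
```

```text
knob [506.2 -76.9  80.1] gap 1.0 top@z [506.5 -76.5  85. ] side@z [504.6 -71.4  85. ]
pivot [687.9 -56.5  60.5] gap 1.4 top@z [689.6 -56.6  55. ] side@z [689.9 -62.5  55. ]
block [567.8  57.4  85.2] gap 0.2 top@z [567.5  57.2  90. ] side@z [566.1  62.   90. ]
ptr [503.5 124.5  58.1] gap 5.3 top@z [501.2 125.4  45. ] side@z [508.9 114.5  45. ]
bridge [595.9 -66.3  46.5] gap 6.6 top@z [599.  -65.5  48. ] side@z [592.1 -65.2  48. ]
seat [481.7  24.4  32. ] gap 0.9 top@z [482.2  24.4  35. ] side@z [480.7  27.   35. ]
block-pivot 166.96587979671847 ptr 262.0157710064076
block bearing 137.01328372310283
ptr bearing 135.98585157227737
knob->bridge along x 93.12717753421721 lat 1.6996606560777998
bridge in winder [np.float64(1.3156326334486685), np.float64(-90.40738733123314)]
```

```bash
python3 -m crank '[[0.04,-0.04,0,0,0,1,0],[0.08,-0.08,0,0,0,2,0],[0.12,-0.12,0,0,0,3,0],[0.16,-0.16,0,0,0,4,0],[0.20,-0.20,0,0,0,5,0],[0.24,-0.24,0,0,0,6,0],[0.28,-0.28,0,0,0,7,0],[0.32,-0.32,0,0,0,8,0],[0.36,-0.36,0,0,0,8.5,0],[0.40,-0.40,0,0,0,8.5,0],[0.42,-0.42,0,0,0,8.5,0],[0.436,-0.432,0,0,0,8.5,0],[0.436,-0.432,0,0,0,8.5,0],[0.436,-0.432,0,0,0,8.5,0],[0.436,-0.432,0,0,0,8.5,0]]' 10
```

```text
time_s: 1.98
tcp_pos: [469.7, -80.8, 239.6]
tool_rot: [3.142, 0.0, 0.098]
ft_force: [-0.2, 0.4, 0.0]
grip_width: 0.5
finger_force: 0.0
```

```bash
python3 -m crank '[[0,0,0.04,0,0,0,0],[0,0,0.08,0,0,0,0],[0,0,0.12,0,0,0,0],[0,0,0.15,0,0,0,0],[0,0,0.162,0,0,0,0],[0,0,0.162,0,0,0,0],[0,0,0.162,0,0,0,0]]' 10
python3 - <<'E'
from h import *
o=[]
for n,(x,y,w,h) in(("top",(245,140,125,115)),("side",(225,165,150,130))):
    f=vision.grab_frame(n);c=f["img"][y:y+h,x:x+w,::-1];o.append(cv2.resize(c,(400,340),interpolation=cv2.INTER_CUBIC))
cv2.imwrite("pics/c1.png",np.hstack(o))
E
```

```text
time_s: 2.85
tcp_pos: [470.5, -80.4, 78.6]
tool_rot: [3.141, -0.001, 0.099]
ft_force: [-0.1, 0.6, 0.0]
grip_width: 0.4
finger_force: 0.0
```

View pics/c1.png

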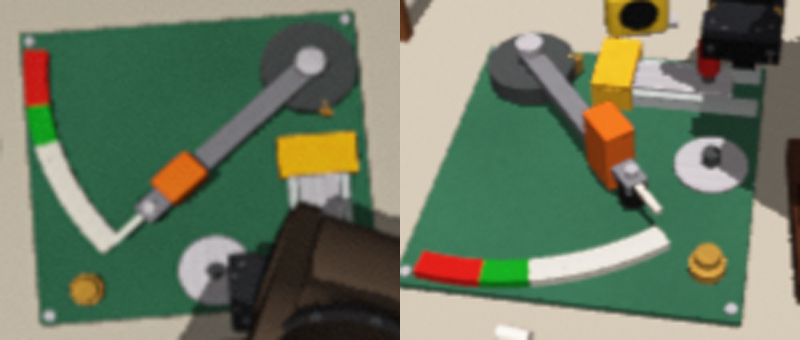

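The fingers (around crop (720,60) in the side view) stand just behind the red knob, and nothing has moved. Now I push along +x.

```bash
python3 -m crank '[[0.006,0,0,0,0,0,0],[0.012,0,0,0,0,0,0],[0.016,0,0,0,0,0,0],[0.020,0,0,0,0,0,0],[0.024,0,0,0,0,0,0],[0.028,0,0,0,0,0,0],[0.032,0,0,0,0,0,0],[0.036,0,0,0,0,0,0],[0.040,0,0,0,0,0,0],[0.040,0,0,0,0,0,0]]'
```

```text
time_s: 4.2
tcp_pos: [509.6, -76.0, 77.6]
tool_rot: [-3.141, 0.001, 0.1]
ft_force: [-2.8, -0.1, 2.1]
grip_width: 0.5
finger_force: 1.8
```

```bash
python3 -m crank '[[0.002,0,0,0,0,0,0],[0.004,0,0,0,0,0,0],[0.006,0,0,0,0,0,0]]'; python3 -m crank '[[0.002,0,0,0,0,0,0],[0.004,0,0,0,0,0,0]]';  python3 -m crank '[[0.001,0,0,0,0,0,0],[0.002,0,0,0,0,0,0]]'
```

```text
time_s: 4.58
tcp_pos: [515.1, -75.4, 77.5]
tool_rot: [-3.141, 0.002, 0.1]
ft_force: [-5.5, -0.0, 4.8]
grip_width: 0.7
finger_force: 3.1
time_s: 4.82
tcp_pos: [518.2, -75.0, 77.5]
tool_rot: [-3.141, 0.004, 0.1]
ft_force: [-16.0, -5.1, 13.4]
grip_width: 0.3
finger_force: 8.5
time_s: 5.08
tcp_pos: [518.4, -74.9, 77.5]
tool_rot: [-3.14, 0.008, 0.1]
ft_force: [-24.6, -7.4, 18.2]
grip_width: 0.5
finger_force: 12.3
```

```bash
python3 -m crank '[[-0.01,0,0,0,0,0,0],[-0.02,0,0,0,0,0,0],[-0.03,0,0,0,0,0,0],[-0.03,0,-0.04,0,0,0,0],[-0.03,0,-0.08,0,0,0,0],[-0.10,0,-0.10,0,0,0,0],[-0.12,0,-0.10,0,0,0,0],[-0.12,0,-0.10,0,0,0,0]]'
python3 - <<'E'
from h import *
from bench import ctrl
o=[];t=vision.grab_frame("top");s=vision.grab_frame("side")
for f,(x,y,w,h) in((t,(245,140,125,115)),(s,(225,165,150,130))):
    c=f["img"][y:y+h,x:x+w,::-1];o.append(cv2.resize(c,(400,340),interpolation=cv2.INTER_CUBIC))
cv2.imwrite("pics/c2.png",np.hstack(o))
st=ctrl.read_state();p=np.array(st["tcp_pos"]);yaw=st["tool_rot"][2]
tx=np.array([np.cos(yaw),np.sin(yaw)]);ty=np.array([tx[1],-tx[0]])
print(p,yaw)
def tcp(a,back=0):
    b=np.radians(136)-a;n=b-np.pi/2
    return np.array([689.6,-56.6])+166*np.array([np.cos(b),np.sin(b)])-(25+back)*np.array([np.cos(n),np.sin(n)])
d=tcp(0,20)-p[:2];print("approach",d@tx,d@ty,"turn",np.degrees(yaw)-46)
# rows from approach pose (yaw 46) 
n=np.radians(46);ux=np.array([np.cos(n),np.sin(n)]);uy=np.array([ux[1],-ux[0]])
for a in np.arange(0,.66,.05):
    e=tcp(a)-tcp(0,20);print(round(a,2),(e@ux).round(1),(e@uy).round(1),"turn",np.degrees(a).round(1),tcp(a).round(1))
E
```

```text
time_s: 6.08
tcp_pos: [401.0, -86.9, 178.2]
tool_rot: [3.141, -0.001, 0.098]
ft_force: [-0.8, 0.7, 0.4]
grip_width: 0.8
finger_force: 0.0
[402.99300124 -87.17810384 177.84302279] 0.09895738171664026
approach 146.48734802350597 -99.53570243337047 turn -40.33015967597146
0.0 20.0 -0.0 turn 0.0 [552.8  40.7]
0.05 28.3 -1.0 turn 2.9 [557.9  47.4]
0.1 36.7 -1.7 turn 5.7 [563.2  53.9]
0.15 45.1 -1.9 turn 8.6 [568.9  60.1]
0.2 53.5 -1.7 turn 11.5 [574.9  66. ]
0.25 61.8 -1.0 turn 14.3 [581.2  71.5]
0.3 70.2 0.0 turn 17.2 [587.7  76.8]
0.35 78.4 1.5 turn 20.1 [594.5  81.7]
0.4 86.6 3.4 turn 22.9 [601.5  86.3]
0.45 94.7 5.7 turn 25.8 [608.8  90.5]
0.5 102.6 8.3 turn 28.6 [616.2  94.4]
0.55 110.5 11.4 turn 31.5 [623.9  97.9]
0.6 118.1 14.9 turn 34.4 [631.7 101. ]
0.65 125.6 18.7 turn 37.2 [639.6 103.7]
```

View pics/c2.png

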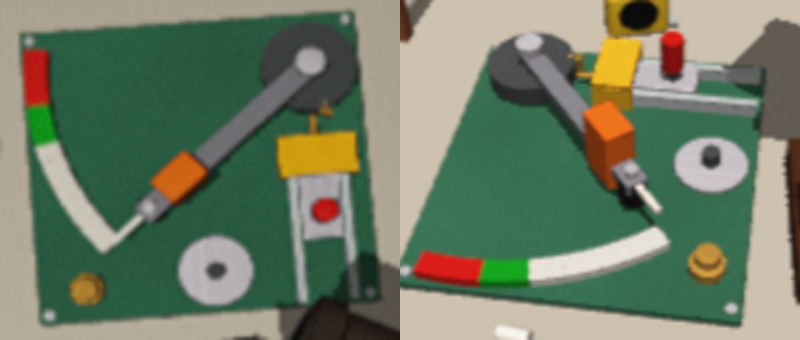

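The red knob is now at crop (326,209) and (672,50), with the brass nose out by the hub and about 58 mm between knob and bridge centres. That means the catch is home, and the arm is still at rest. Next I approach the block.

```bash
python3 -m crank '[[0.04,-0.03,0,0,0,-9,0],[0.08,-0.06,0,0,0,-18,0],[0.12,-0.08,0,0,0,-27,0],[0.14,-0.095,0,0,0,-36,0],[0.145,-0.1,0,0,0,-40,0],[0.145,-0.1,0,0,0,-40.3,0],[0.145,-0.1,0,0,0,-40.3,0],[0.145,-0.1,0.04,0,0,-40.3,0],[0.145,-0.1,0.07,0,0,-40.3,0],[0.145,-0.1,0.09,0,0,-40.3,0],[0.145,-0.1,0.096,0,0,-40.3,0],[0.145,-0.1,0.096,0,0,-40.3,0],[0.145,-0.1,0.096,0,0,-40.3,0]]'
python3 - <<'E'
from h import *
o=[];t=vision.grab_frame("top");s=vision.grab_frame("side")
for f,(x,y,w,h) in((t,(245,140,125,115)),(s,(225,165,150,130))):
    c=f["img"][y:y+h,x:x+w,::-1];o.append(cv2.resize(c,(400,340),interpolation=cv2.INTER_CUBIC))
cv2.imwrite("pics/c3.png",np.hstack(o))
E
```

```text
time_s: 7.8
tcp_pos: [537.1, 26.9, 82.5]
tool_rot: [3.14, -0.001, 0.802]
ft_force: [0.6, 0.1, 0.6]
grip_width: 0.4
finger_force: 0.0
```

View pics/c3.png

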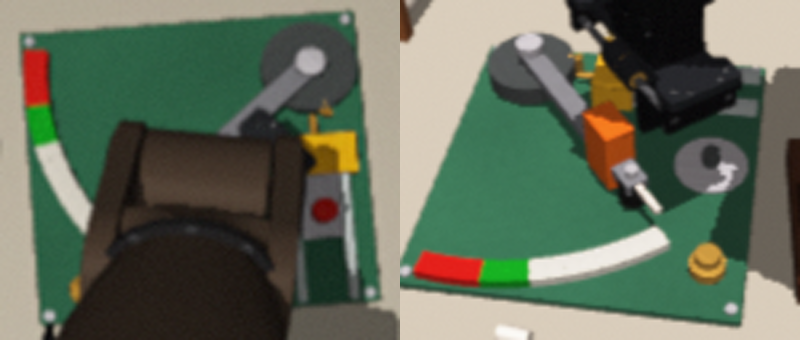

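The side view shows the fingers standing in front of the orange block (around (640,120)), with the block and pointer unmoved. I start the push along the arc.

```bash
python3 -m crank '[[0.01,0,0,0,0,0,0],[0.018,0,0,0,0,0,0],[0.024,0,0,0,0,1.5,0],[0.0285,-0.001,0,0,0,3,0],[0.033,-0.001,0,0,0,4.3,0],[0.037,-0.002,0,0,0,5.7,0],[0.041,-0.002,0,0,0,7.2,0],[0.045,-0.002,0,0,0,8.6,0],[0.0495,-0.002,0,0,0,10,0],[0.0535,-0.002,0,0,0,11.5,0],[0.0535,-0.002,0,0,0,11.5,0]]'
python3 - <<'E'
from h import *
s=vision.grab_frame("side");cv2.imwrite("pics/c4.png",cv2.resize(s["img"][165:295,225:375,::-1],(600,520),interpolation=cv2.INTER_CUBIC))
E
```

```text
time_s: 9.28
tcp_pos: [572.7, 66.9, 81.6]
tool_rot: [3.141, 0.0, 0.601]
ft_force: [-1.8, -4.3, 1.0]
grip_width: 0.9
finger_force: 1.9
```

View pics/c4.png

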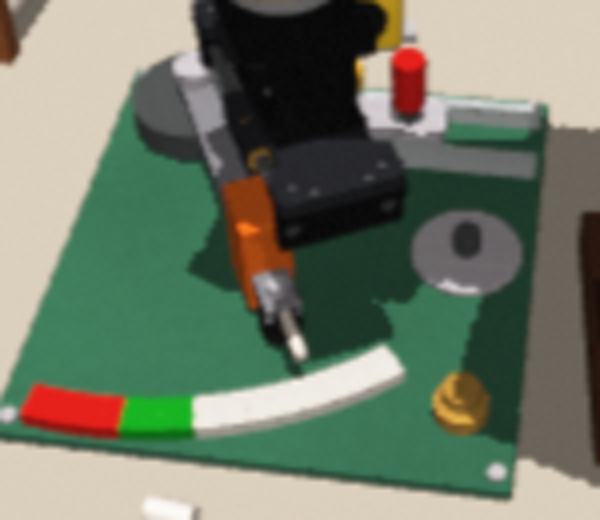

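The fingers bear on the orange block. The pointer tip is at crop (303,357), over the white, and the knob is still home. I work out the angle.

```bash
cat > ang.py <<'E'
import sys
from h import *
s=load("side");T=load("top");p=np.array([688.5,-57.5])
def ang(px):
    X=onz(s,px,45)[:2]-p;return np.linalg.norm(X),np.radians(135.7)-np.arctan2(X[1],X[0])
if len(sys.argv)>3:
    c=float(sys.argv[3]);print(ang((225+float(sys.argv[1])/c,165+float(sys.argv[2])/c)))
# pointer tip pixels expected by angle, scale boundaries
for a in (0,.2,.47,.55,.63):
    b=np.radians(135.7)-a;X=np.r_[p+249*np.array([np.cos(b),np.sin(b)]),45]
    q=(proj(s,X)-[225,165])*4;print(a,q.round(0))
E
python3 ang.py 303 357 4
```

```text
(np.float64(252.14017004213972), np.float64(0.20407995438154858))
0 [383. 322.]
0.2 [303. 352.]
0.47 [184. 374.]
0.55 [149. 375.]
0.63 [113. 374.]
```

```bash
python3 -m crank '[[0.004,-0.0005,0,0,0,1.4,0],[0.0083,-0.001,0,0,0,2.9,0],[0.0125,-0.0015,0,0,0,4.3,0],[0.0167,-0.0017,0,0,0,5.7,0],[0.021,-0.0018,0,0,0,7.2,0],[0.025,-0.0019,0,0,0,8.6,0],[0.029,-0.0018,0,0,0,10,0],[0.0335,-0.0017,0,0,0,11.5,0],[0.0375,-0.0014,0,0,0,12.9,0],[0.042,-0.001,0,0,0,14.3,0],[0.046,-0.0005,0,0,0,15.8,0],[0.050,0,0,0,0,17.2,0],[0.055,0.001,0,0,0,19,0],[0.057,0.001,0,0,0,19.7,0],[0.057,0.001,0,0,0,19.7,0],[0.057,0.001,0,0,0,19.7,0],[0.057,0.001,0,0,0,19.7,0]]'
python3 - <<'E'
from h import *
s=vision.grab_frame("side");cv2.imwrite("pics/c5.png",cv2.resize(s["img"][165:295,225:375,::-1],(600,520),interpolation=cv2.INTER_CUBIC))
E
```

```text
time_s: 11.45
tcp_pos: [619.6, 98.3, 81.5]
tool_rot: [-3.142, 0.001, 0.258]
ft_force: [-3.8, -5.0, 0.6]
grip_width: 0.5
finger_force: 2.6
```

View pics/c5.png

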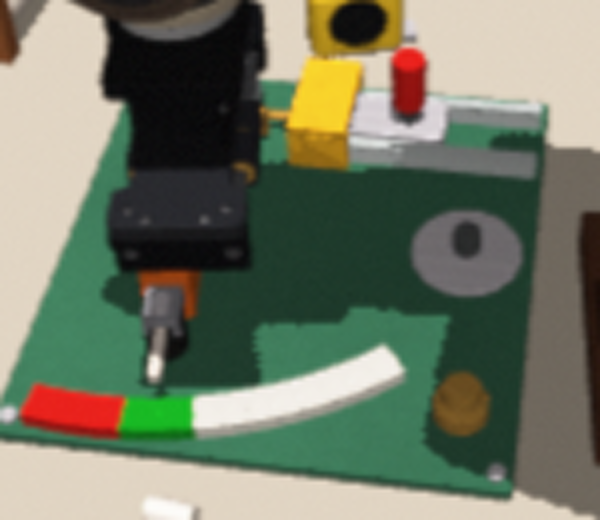

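The pointer tip is at crop (154,381), about 0.54 rad and over the green. The knob is still home and the fingers bear on the block with about 6 N. After a short hold to settle, I hand in.

```bash
python3 ang.py 154 381 4|head -1; python3 -m crank '[[0,0,0,0,0,0,0],[0,0,0,0,0,0,0],[0,0,0,0,0,0,0],[0,0,0,0,0,0,0]]'; python3 -c "
from bench import ctrl
print(ctrl.sign_off())"
```

```text
(np.float64(253.18886003511503), np.float64(0.5363618283710601))
time_s: 12.0
tcp_pos: [619.6, 98.3, 81.5]
tool_rot: [-3.141, 0.001, 0.258]
ft_force: [-4.3, -5.6, 0.7]
grip_width: 0.7
finger_force: 2.6
the job is handed in; nothing more can be done
None
```

I handed the job in at 12 s: the catch is home, and the fingers hold the tensioner arm in the green at about 0.54 rad, pushing on the orange block with about 7 N; the hand-in returned no verdict.

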